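# Re-arm the craft bench with its reset key

### The job

Re-arm the bench's power supply: take the key from its wooden holder, push it fully home into the key switch on the grey box, turn it clockwise (seen from above) right up to its stop, then turn it back home. Then draw the key out and stand it back in the holder, fully down, and let go. Handle the switch gently, feel your way in without forcing the key, and leave the mallet, glue bottle and metal cut-out alone.

Things in the scene. Friction and masses are not known exactly. Their poses are not given: they have to be found in the camera images.
- key_bow (a point): Centre of the key's flat black bow, the part to grip: 30 mm wide (x axis), 10 mm thick (y axis: grip across this), 34 mm high (z axis, up as it stands in the holder). 48 mm above the blade's tip, 22 mm above the shoulder that rests on switch or holder; the bow's lower edge is 18 mm below this point, its top 18 mm above. Key mass about 60 g; same either way round (half a turn).
- key_tip (a point): Lower end of the key's steel blade, on its centre line; axes as key_bow. The lowest 11 mm is a flat bit 14 mm wide (x) and 4 mm thick (y), above it a round neck of 4 mm diameter up to the flat shoulder (20 by 10 mm), 26 mm above this point. Fully in, the tip is 26 mm below the top of the switch or holder.
- case: Grey supply box fixed to the bench, 110 mm (x) by 150 mm (y) by 50 mm high; origin at the centre of its underside. On it stands a steel switch barrel, 44 mm (x) by 56 mm (y), 32 mm high, its slot-shaped keyhole in the middle of the flat top face: 15.6 mm long (along the box's x axis) by 5.6 mm wide, face 8 mm thick. See lock_middle for where the barrel sits.
- lock_middle (a point): Point above the box's centre, level with the barrel's top face (82 mm above the bench); axes as the box. The barrel sits in a slotted mounting: centred in x, but the keyhole is anywhere up to 10 mm to either side of this point along y. That offset is not measured: see it from above or find it by feel with the blade. It stays put in use (holds about 60 N).
- lock (a joint): Turn of the switch, rad: 0 = home, grows clockwise seen from above, stop at 1.3. A weak spring (0.04 N m at home, 0.11 N m at the stop) turns it back home. The bit has about 0.15 to 0.2 rad of play, so the key turns that much further. Feel for the stop: no more than 0.2 N m is needed. Turns only with the key fully in; the key comes out only at home.
- holder_slot (a point): Mouth of the slot in the wooden key holder, a 70 by 70 mm block, 45 mm high, fixed to the bench: centre of its top face. The slot is 17 mm long (x axis) by 7 mm wide (y axis) and 34 mm deep; the key stands in it upright, shoulder on the block's top.
- mallet: Wooden mallet lying on the bench, head 56 mm across and 100 mm long, leave alone; origin under the head.
- glue: White glue bottle, 56 mm diameter, 120 mm high, leave alone; origin under its base.
- cutout: Flat leaf-shaped metal cut-out, about 90 mm across and 6 mm thick, leave alone; origin under its centre.
There are look-alikes about, which are no part of the job. There is more than one size of the case; the one meant has the size given above.

How it is judged:
On the way, in this order (a step that is already met when the one before it is completed fails the run):
1. the key is fully in the switch (z of key_tip in the frame of case below 0.061 m and horizontal distance between key_tip and lock_middle below 0.016 m), for 0.1 s.
2. the switch has been turned to its stop (value of joint lock above 1.2 rad), for 0.1 s.
3. the switch is back home, with the key still in it (value of joint lock below 0.1 rad and z of key_tip in the frame of case below 0.065 m and horizontal distance between key_tip and lock_middle below 0.016 m), for 0.1 s.
4. the key is clear of the switch (z of key_tip in the frame of case above 0.085 m), for 0.1 s.
At the end, for the whole second after the job is handed in: The switch is home (within 0.1 rad) and the key stands upright in the holder's slot (blade tip within 5 mm of the slot's centre line, at least 22 mm deep, leaning less than 0.15 rad), released (horizontal distance between key_tip and holder_slot below 0.005 m and z of key_tip in the frame of holder_slot below -0.022 m and angle between key_tip's own z axis and vertical below 0.15 rad and value of joint lock below 0.1 rad); the robot touches nothing.
It fails at once if the grey box or its switch is pressed with more than 45 N (contact force between case and anything else above 45 N).
It fails at once if the mallet is moved by more than 30 mm (distance of mallet from where it was at the start of the episode above 0.03 m).
It fails at once if the glue bottle is moved by more than 30 mm (distance of glue from where it was at the start of the episode above 0.03 m).
It fails at once if the metal cut-out is moved by more than 30 mm (distance of cutout from where it was at the start of the episode above 0.03 m).
It also fails if it takes over 72 s, if anything falls off the work surface, if the arm or the gripper's body presses on something with over 40 N, if the wrist force passes 120 N, or if a joint passes its speed limit or range.

### The arm

A 6-joint arm with a two-finger parallel gripper is mounted at the origin on the work surface. World frame = base frame: x ahead of the robot, y to its left, z up, the work surface at z = 0. Lengths are in m, angles in rad, forces in N, time in s.
With the tool pointing down it reaches from about 0.25 to 0.725 m from the base axis. Payload 4 kg.
Tool frame: the origin (TCP) lies on the front face of the gripper's body, between the roots of the fingers; the fingertips stand 73 mm ahead of it and the grasp point (between the pads) lies 54 mm ahead of it; z points along the fingers, y is the line along which they close (so a half turn about z gives the same grasp; the last joint's range is limited). The gripper opens to 85 mm and grips with 20 to 120 N. Pads are 22 mm wide; open, the fingers measure 114 mm over their backs; the gripper's body (76 mm by 85 mm) begins 54 mm behind the grasp point. The pads swing forward as they close: fully open they stand 13 mm farther back than shut.
Start: joints at [-1.136, 0.241, 0.005, 1.335, 0, 1.571], TCP at [0.211, -0.453, 0.304] pointing down, gripper open.
Joint ranges: [-2.72, 2.72], [-1.05, 1.87], [-1.09, 1.28], [-1.99, 2.15], [-1.42, 1.44], [-3.14, 3.14]. Speed limits (rad/s): [2.79, 2.79, 3.14, 3.14, 3.14, 3.14].

### API

Orientations are given as a unit quaternion [x, y, z, w].
In Python, from workcell import bot gives the robot as it stands. The module is installed in compiled form; this text tells all that it offers.
- The arm moves only by the tool step_arm, never from a script. Its argument "rows" is a list of rows, each a list of 2 entries, a list of its own where there are three numbers: the shift along the tool's x, y, z in mm, then the turn about the tool's z in degrees. A call has 1 to 12 rows; each row is the pose to reach, as a shift and turn from the pose commanded when the call began, along the tool's axes at that moment; what a row does not reach only later rows make up. A row lasts 1/8 s, in which the tool goes at most 62.5 mm and 10.7 degrees, less where a joint would pass 70% of its speed; a pose out of reach is approached as far as the arm can. A call with a gripper value outside its range is refused whole. "claw" is the gripper's target within -1 to 1 (shut at 1, half-way at 0, fully open at -1), set as the call begins (left out, the last holds). The fingers move at their own pace and stop on an object; the grip force is fixed at half the most. Time passes only in rows, so rows that repeat a pose let the fingers close. It gives the time, the measured TCP pose, the force, the opening and the grip force at its end, in the units of the state.
- bot.get_obs(): the state, without advancing time (a new reading comes with each control period).
- bot.camera(name): name is "side" or "top"; returns (picture, depth): 384x512x3 uint8, red, green, blue; 384x512 float32, m along the optical axis (not along the pixel's ray), 0 where there is no reading.
- bot.camera_params(name): a dict with "fx", "fy", "cx", "cy" (pixels), "pose" (4x4, takes a point from camera to world coordinates). Camera axes: x right, y up, looking along -z (the intrinsics and any distortion apply to the point x, -y, -z); pixel columns grow to the right and rows downward; lengths in m; the calibration is good to about 2 mm. A picture is of the moment at which its call begins. camera_params takes no time and is no camera call.
- bot.job_done(): hands the job in; it is judged then, once.
Trained networks look in the newest picture that a camera, given by its name, has taken for a name from the list of things; names that differ only in an ending like _2 or _b are one class to them, and where a whole thing is asked for, a point or a joint stands for the part that bears it (a point fixed in the world has none). Each returns a list of dicts, best first, with "score" (0 to 1); they miss things now and then, are a little off and sometimes report something else, mostly with a low value. They report only what shows in the picture. A call takes as long as a camera call. They do not tell look-alikes from the thing itself.
- bot.trace(target, camera): "pixels" (384x512 bool, what is visible of it) and "uv" ([column, row] in pixels, amid what is visible of it).
The state is a dict: "clock": time; "joint_pos": joint angles; "joint_vel": joint speeds; "tau": joint torques, N m; "eef_pos": TCP position; "tool_rot": TCP orientation; "ft_force": force on the tool from outside, world axes, zero at the start; "ft_torque": the same for the moment, N m; "grip_width": finger opening in m; "grasp_force": force on a finger pad.
Only numpy, scipy, OpenCV 4.12 (cv2) and the standard library are available. Lean on these libraries where they do the work, as an engineer would, in place of code of your own. Each camera call takes 0.05 s, during which the arm holds its last target. There are 200 camera calls.

## Working session

There is one attempt and no reset: what is moved stays moved. The work goes in short steps, Python scripts to look and compute and a tool call to move; the robot and the scene stay as the last step left them, time stands still between calls to the robot, and variables do not carry over. Pictures are saved under pics/ and viewed, at most 10 in all, crops included, and the job is handed in when it is done.

Besides the shell and the picture viewer there is one more tool, called after "Emit:" as name([rows], argument=value, ...), one row to a line, values as JSON. step_arm: Moves the arm, as the interface text tells. Its arguments: {"type":"object","properties":{"rows":{"type":"array"},"claw":{"type":"number"}},"required":["rows"]}

```bash
mkdir -p pics
cat > h.py <<'E'
import numpy as np, cv2
from workcell import bot
def world(cam,u,v,d):
    p=bot.camera_params(cam)
    x=np.array([(u-p['cx'])/p['fx']*d,-(v-p['cy'])/p['fy']*d,-d,np.ones_like(d)])
    return (np.array(p['pose'])@x)[:3]
def cloud(cam,depth):
    v,u=np.mgrid[0:384,0:512]
    return np.moveaxis(world(cam,u.ravel(),v.ravel(),depth.ravel()).reshape(3,384,512),0,-1)
E
python3 - <<'E'
from h import *
for c in ['top','side']:
    im,d=bot.camera(c); np.savez(c+'0.npz',im=im,d=d)
    cv2.imwrite(f'pics/{c}0.png',cv2.resize(im[:,:,::-1],(800,600)))
    p=bot.camera_params(c); print(c,{k:p[k] for k in p if k!='pose'},np.round(p['pose'],3).tolist())
    P=cloud(c,d)
    for t in ['key_bow','case','holder_slot','lock','mallet','glue','cutout']:
        try:
            for r in bot.trace(t,c):
                m=r['pixels']&(d>0); print(t,round(r['score'],2),np.round(r['uv']),m.sum(),np.round(np.median(P[m],0),3),np.round(np.percentile(P[m],2,0),3),np.round(np.percentile(P[m],98,0),3))
        except Exception as e: print(t,e)
print(bot.get_obs())
E
```

```text
top {'fx': 382.07004682451884, 'fy': 382.07004682451884, 'cx': 254.66241533957012, 'cy': 194.57540417906938} [[0.123, 0.97, -0.209, 0.266], [-0.992, 0.119, -0.03, -0.083], [-0.004, 0.211, 0.977, 1.042], [0.0, 0.0, 0.0, 1.0]]
key_bow 0.61 [191. 170.] 71 [0.52  0.117 0.082] [0.508 0.114 0.045] [0.533 0.124 0.088]
case 0.83 [281. 182.] 2420 [ 0.523 -0.126  0.051] [ 0.468 -0.202  0.017] [ 0.59  -0.048  0.085]
case 0.79 [328. 276.] 4533 [ 0.297 -0.26   0.065] [ 0.216 -0.365  0.034] [ 0.384 -0.165  0.108]
case 0.59 [121. 271.] 4589 [0.242 0.25  0.065] [0.171 0.162 0.026] [0.315 0.358 0.107]
holder_slot 0.98 [196. 176.] 747 [0.515 0.114 0.045] [0.487 0.085 0.001] [0.558 0.155 0.049]
mallet 0.88 [249. 114.] 1046 [ 0.707 -0.01   0.045] [ 0.675 -0.062  0.017] [0.864 0.031 0.058]
glue 0.67 [383. 175.] 558 [ 0.574 -0.383  0.08 ] [ 0.557 -0.413  0.009] [ 0.605 -0.365  0.122]
cutout 0.78 [224. 216.] 809 [0.418 0.028 0.006] [ 0.376 -0.009 -0.   ] [0.458 0.071 0.01 ]
cutout 0.44 [286. 181.] 2325 [ 0.523 -0.126  0.051] [ 0.469 -0.2    0.023] [ 0.589 -0.052  0.085]
side {'fx': 456.2182217952168, 'fy':
[... 1135 characters left out ...]
int_pos': array([-1.13602338e+00,  2.40564228e-01,  4.98484501e-03,  1.33517206e+00,
        2.91679568e-05,  1.57075506e+00]), 'joint_vel': array([ 2.55282365e-04,  3.11443349e-05,  1.65870146e-03, -7.28341078e-04,
        3.30018973e-04, -7.56594965e-04]), 'tau': array([ 4.28420381e-04, -3.72156930e+01,  2.52674997e+01,  9.84134094e-04,
        1.64087364e-04, -4.69160284e-06]), 'eef_pos': array([ 0.21060855, -0.45348043,  0.30391855]), 'tool_rot': array([9.76460014e-01, 2.15698496e-01, 1.90810538e-05, 1.87708025e-05]), 'ft_force': array([ 0.0484578 ,  0.04221375, -0.04008593]), 'ft_torque': array([0.00783399, 0.00336327, 0.02146718]), 'grasp_force': 0.0, 'grip_width': 0.08532650841845418}
```

View pics/top0.png

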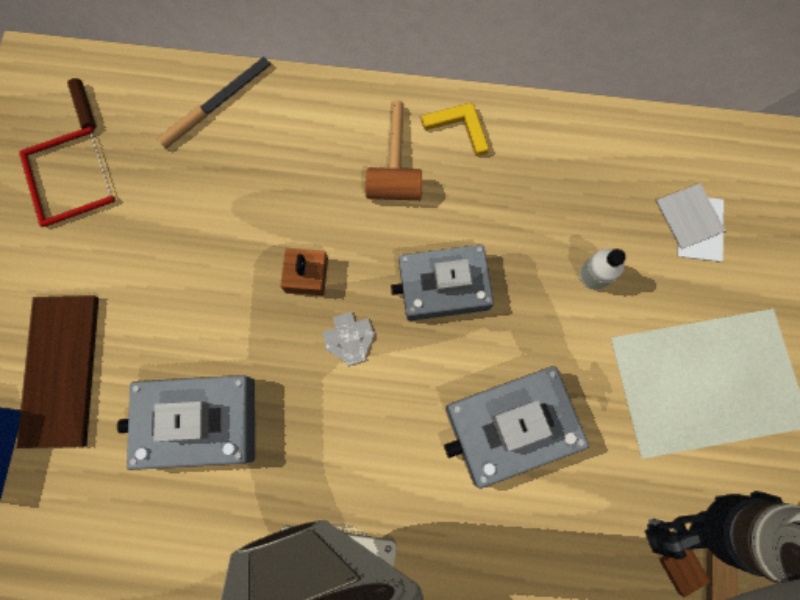

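View pics/side0.png

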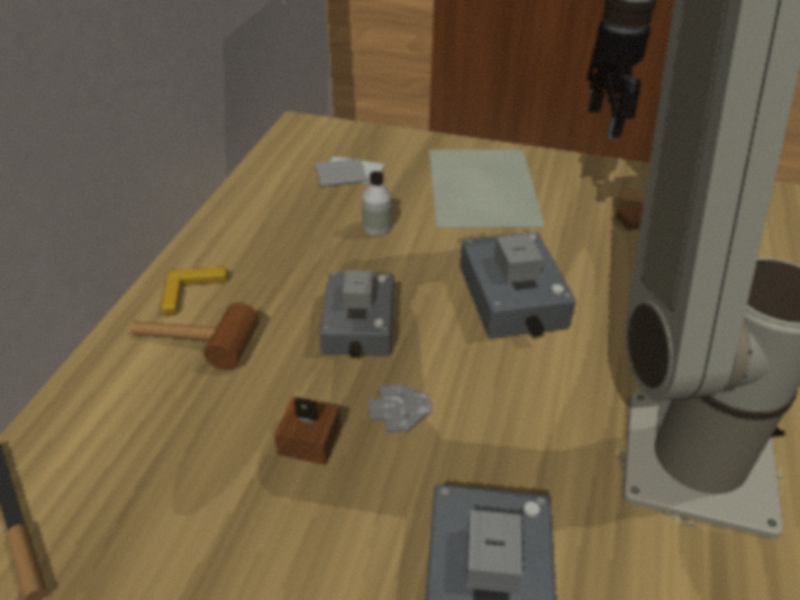

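The top view (800-px scale) shows three boxes, at (447,282), (190,422) and (517,425). The last two are about 65 mm high with 107 mm tops. The one at (447,282) has its lid at 50 mm and barrel top at 82–85 mm, so I choose that. The only key stands in the holder at (303,268). Next I'll fit the poses and check a close crop.

```bash
cat > fit.py <<'E'
from h import *
def rect(cam,im,d,lo,hi,cx,cy,r,tag):
    P=cloud(cam,d); m=(d>0)&(P[...,2]>lo)&(P[...,2]<hi)&(abs(P[...,0]-cx)<r)&(abs(P[...,1]-cy)<r)
    n,l,s,_=cv2.connectedComponentsWithStats(m.astype(np.uint8)); k=1+np.argmax(s[1:,4]); m=l==k
    q=P[m]; (c,w,a)=cv2.minAreaRect((q[:,:2]*1000).astype(np.float32)); print(cam,tag,np.round(c,1),np.round(w,1),round(a,1),'z',round(float(np.median(q[:,2]))*1000,1),m.sum())
E
python3 - <<'E'
from fit import *
for c in ['top','side']:
    z=np.load(c+'0.npz'); im,d=z['im'],z['d']
    rect(c,im,d,.043-.004,.056,.523,-.125,.11,'lid')
    rect(c,im,d,.075,.09,.523,-.125,.08,'barrel')
    rect(c,im,d,.040,.050,.52,.12,.06,'holder')
    rect(c,im,d,.058,.095,.52,.12,.04,'key')
    P=cloud(c,d)
    g=im.astype(int).sum(2)
    m=(P[...,2]>.06)&(abs(P[...,0]-.523)<.03)&(abs(P[...,1]+.125)<.05)
    m2=m&(g<200); v,u=np.nonzero(m2); print('darkpix',list(zip(u,v,g[m2]))[:25],np.round(P[m2].mean(0),4) if len(u) else '')
t=np.load('top0.npz')['im']; s=np.load('side0.npz')['im']
A=cv2.resize(t[150:214,170:330],(800,320),interpolation=cv2.INTER_CUBIC)
B=cv2.resize(s[165:304,165:300],(272,280),interpolation=cv2.INTER_CUBIC)
o=np.zeros((600,800,3),np.uint8); o[:320]=A; o[320:,:272]=B
o[320:,300:600]=cv2.resize(s[170:210,205:250],(300,280),interpolation=cv2.INTER_CUBIC)
cv2.imwrite('pics/crop1.png',o[:,:,::-1])
E
```

```text
top lid [ 532.5 -127.2] [111.1 150. ] 14.8 z 50.5 1797
top barrel [ 534.7 -136.3] [45.7 55.9] 14.6 z 82.4 362
top holder [522.5 120.6] [70.8 70.7] 1.9 z 45.6 584
top key [521.1 120.4] [27.3 11.3] 2.7 z 83.9 66
darkpix [(np.int64(289), np.int64(173), np.int64(152)), (np.int64(290), np.int64(173), np.int64(181)), (np.int64(290), np.int64(174), np.int64(102)), (np.int64(290), np.int64(175), np.int64(62)), (np.int64(290), np.int64(176), np.int64(66)), (np.int64(290), np.int64(177), np.int64(78)), (np.int64(294), np.int64(183), np.int64(196)), (np.int64(295), np.int64(183), np.int64(177)), (np.int64(296), np.int64(183), np.int64(164)), (np.int64(297), np.int64(183), np.int64(170)), (np.int64(298), np.int64(183), np.int64(164)), (np.int64(299), np.int64(183), np.int64(162)), (np.int64(300), np.int64(183), np.int64(168)), (np.int64(286), np.int64(184), np.int64(181)), (np.int64(287), np.int64(184), np.int64(179)), (np.int64(288), np.int64(184), np.int64(193)), (np.int64(289), np.int64(184), np.int64(183)), (np.int64(290), np.int64(184), np.int64(177)), (np.int64(291), np.int64(184), np.int6
[... 242 characters left out ...]
, (np.int64(298), np.int64(184), np.int64(171))] [ 0.5178 -0.1408  0.0685]
side lid [ 531.8 -124.6] [109.6 151.8] 14.7 z 50.0 1431
side barrel [ 534.6 -135.2] [44.5 60.1] 15.6 z 81.8 301
side holder [522.4 122.2] [71.8 73.3] 2.6 z 44.8 722
side key [522.2 122.7] [29.9 11.6] 5.7 z 76.8 157
darkpix [(np.int64(238), np.int64(179), np.int64(193)), (np.int64(238), np.int64(182), np.int64(196)), (np.int64(238), np.int64(183), np.int64(197)), (np.int64(238), np.int64(184), np.int64(165)), (np.int64(238), np.int64(185), np.int64(180)), (np.int64(238), np.int64(186), np.int64(175)), (np.int64(238), np.int64(187), np.int64(181)), (np.int64(237), np.int64(189), np.int64(196))] [ 0.5135 -0.1404  0.0692]
```

View pics/crop1.png

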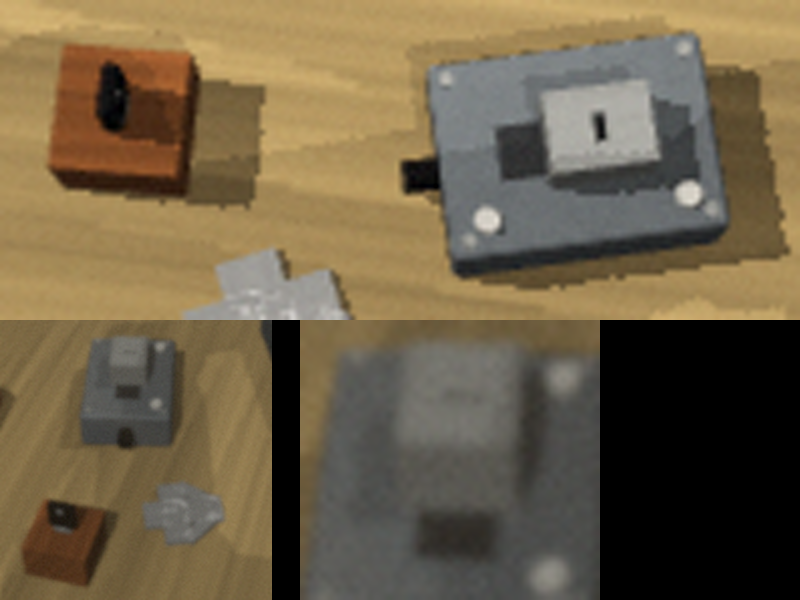

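Box at yaw 14.8° with its centre at (532,-126); barrel and keyhole sit about 10 mm along -y, near (534.7,-136). The key is in the holder at (521.7,121), yaw about 2°. The crop agrees: keyhole at top-image pixel (290,175), bow at about (192,169). I'll use the half-turned grasp so joint 6 has room for the clockwise turn.

Emit:
step_arm([
  [[523,-390,40],-100],
  [[523,-390,40],-157],
  [[523,-390,40],-157],
  [[523,-390,40],-157],
  [[523,-390,40],-157],
  [[523,-390,40],-157],
  [[523,-390,40],-157],
  [[523,-390,40],-157],
  [[523,-390,40],-157],
  [[523,-390,40],-157],
  [[523,-390,40],-157],
  [[523,-390,40],-157],
], claw=-0.3)

```text
clock: 2.3
eef_pos: [0.5214, 0.123, 0.2632]
tool_rot: [0.222, 0.975, 0.0, -0.0]
ft_force: [0.6, 0.5, 0.9]
grip_width: 0.0559
grasp_force: 0.0
```

Emit:
step_arm([
  [[-1.4,-1.5,30],-10],
  [[-1.4,-1.5,60],-20],
  [[-1.4,-1.5,80],-28],
  [[-1.4,-1.5,100],-28],
  [[-1.4,-1.5,120],-28],
  [[-1.4,-1.5,130],-28],
  [[-1.4,-1.5,137],-28],
  [[-1.4,-1.5,138],-28],
  [[-1.4,-1.5,138],-28],
])

```text
clock: 3.42
eef_pos: [0.5217, 0.1187, 0.1265]
tool_rot: [-0.016, 1.0, 0.0, 0.001]
ft_force: [0.4, 0.1, 0.0]
grip_width: 0.0556
grasp_force: 0.0
```

Run:
```python
from h import *
o=bot.get_obs(); print(np.round(o['eef_pos'],4),np.round(o['tool_rot'],4),np.round(o['ft_force'],2),o['joint_pos'].round(2))
ims=[]
for c,(u,v) in {'top':(192,170),'side':(193,262)}.items():
    im,d=bot.camera(c); ims.append(cv2.resize(im[v-40:v+40,u-50:u+50],(400,320),interpolation=cv2.INTER_CUBIC))
cv2.imwrite('pics/g1.png',np.hstack(ims)[:,:,::-1])
```

```text
[0.5217 0.1187 0.1265] [-1.590e-02  9.999e-01  1.000e-04  5.000e-04] [0.43 0.05 0.01] [ 0.22  0.45 -0.18  0.93 -0.    0.19]
```

View pics/g1.png

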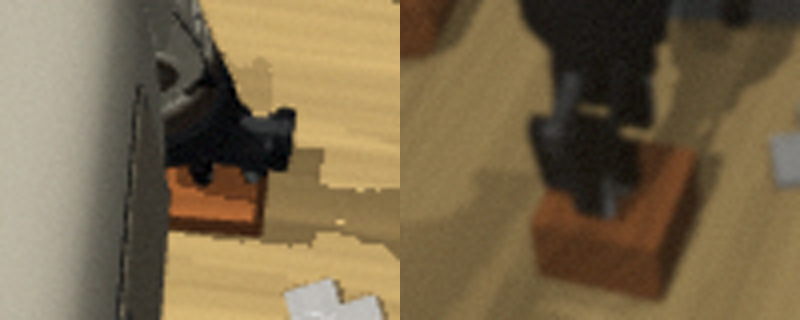

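The gripper straddles the bow just above the block: bow at about (203,170) in the top crop, fingers on both sides of it in the side crop. I'll nudge it +2 mm and close.

Emit:
step_arm([
  [[0,2.3,1],0],
  [[0,2.3,1],0],
])

```text
clock: 3.78
eef_pos: [0.5212, 0.1211, 0.1251]
tool_rot: [-0.016, 1.0, 0.0, 0.0]
ft_force: [-1.1, 0.3, -0.2]
grip_width: 0.0553
grasp_force: 0.0
```

Emit:
step_arm([
  [[0,0,0],0],
  [[0,0,0],0],
  [[0,0,0],0],
  [[0,0,0],0],
  [[0,0,0],0],
  [[0,0,0],0],
], claw=1)

```text
clock: 4.53
eef_pos: [0.5212, 0.1208, 0.125]
tool_rot: [-0.016, 1.0, -0.0, 0.0]
ft_force: [-0.6, 0.6, 2.2]
grip_width: 0.0091
grasp_force: 58.8
```

Emit:
step_arm([
  [[0,0,-10],0],
  [[0,0,-25],0],
  [[0,0,-45],0],
  [[0,0,-70],0],
  [[0,0,-90],0],
  [[0,0,-90],0],
  [[0,0,-90],0],
])

```text
clock: 5.4
eef_pos: [0.5209, 0.1208, 0.2147]
tool_rot: [-0.016, 1.0, -0.0, -0.0]
ft_force: [-0.4, -1.0, -0.8]
grip_width: 0.0094
grasp_force: 58.5
```

Run:
```python
from fit import *
o=bot.get_obs(); print(o['eef_pos'].round(4),o['tool_rot'].round(4),o['ft_force'].round(2),o['ft_torque'].round(3),o['grip_width'])
ims=[]
for c in ['side','top']:
    im,d=bot.camera(c); P=cloud(c,d); np.savez(c+'1.npz',im=im,d=d)
    p=bot.camera_params(c); T=np.linalg.inv(p['pose']); q=T@np.r_[o['eef_pos']-[0,0,.09],1]
    u=int(p['cx']+p['fx']*q[0]/-q[2]); v=int(p['cy']-p['fy']*q[1]/-q[2]); print(c,u,v)
    ims.append(cv2.resize(im[v-40:v+40,u-50:u+50],(400,320),interpolation=cv2.INTER_CUBIC))
    m=(d>0)&(P[...,2]>.095)&(P[...,2]<.145)&(abs(P[...,0]-.52)<.04)&(abs(P[...,1]-.12)<.04)
    for zz in range(95,146,5):
        k=m&(abs(P[...,2]*1000-zz)<2.5); 
        if k.sum(): print(zz,k.sum(),(P[k].min(0)*1000).round(),(P[k].max(0)*1000).round(),(P[k].mean(0)*1000).round(1))
    # slot in holder top: dark pixels
    k=(d>0)&(P[...,2]<.05)&(abs(P[...,0]-.522)<.025)&(abs(P[...,1]-.121)<.025)&(im.astype(int).sum(2)<110)
    print('slot',k.sum(),(P[k].mean(0)*1000).round(1) if k.any() else '')
cv2.imwrite('pics/lift.png',np.hstack(ims)[:,:,::-1])
# keyhole by line through z=.082
from h import *
for c,u,v in [('top',290,175.4)]:
    p=bot.camera_params(c);A=np.array(p['pose']);r=A[:3,:3]@np.array([(u-p['cx'])/p['fx'],-(v-p['cy'])/p['fy'],-1]);s=(.082-A[2,3])/r[2];print('hole',(A[:3,3]+s*r).round(4))
```

```text
[0.5209 0.1208 0.2147] [-1.600e-02  9.999e-01 -0.000e+00 -2.000e-04] [-0.38 -0.99 -0.78] [ 0.01   0.032 -0.01 ] 0.009373125216392936
side 194 242
110 7 [516. 121. 108.] [529. 123. 112.] [521.7 121.7 110.2]
115 16 [516. 116. 113.] [529. 125. 117.] [522.2 121.4 115.2]
120 11 [515. 119. 118.] [527. 123. 122.] [521.  121.3 119.8]
125 2 [522. 120. 124.] [523. 121. 124.] [522.5 120.9 124.1]
130 2 [521. 121. 128.] [523. 122. 128.] [521.8 121.8 128.3]
135 1 [513. 124. 136.] [513. 124. 136.] [512.8 123.8 136.1]
140 2 [508. 123. 141.] [518. 130. 142.] [513.3 126.6 141.8]
145 7 [508. 118. 143.] [535. 133. 145.] [516.3 126.2 143.8]
slot 0 
top 188 163
110 1 [517. 118. 109.] [517. 118. 109.] [517.2 117.9 108.6]
115 2 [515. 117. 114.] [518. 119. 114.] [516.9 118.3 113.8]
120 1 [516. 118. 121.] [516. 118. 121.] [516.1 118.2 120.9]
145 1 [513. 109. 145.] [513. 109. 145.] [512.8 108.6 144.7]
slot 8 [526.5 123.9  25.5]
hole [ 0.5335 -0.1381  0.082 ]
```

View pics/lift.png

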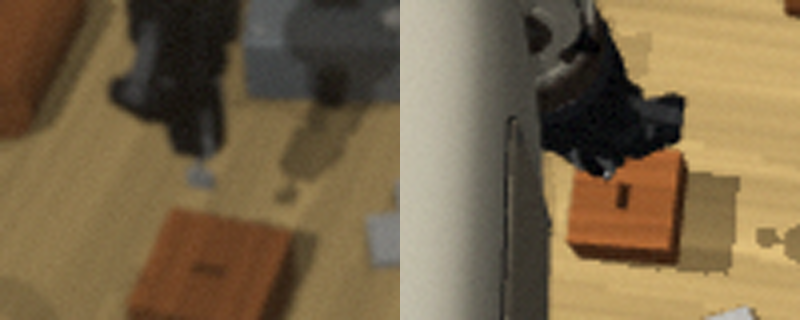

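The key hangs straight in the gripper, with the steel bit at side-crop (200,175). The holder slot is visible at top-crop (623,196).

Run:
```python
from h import *
def ray(c,u,v,z):
    p=bot.camera_params(c);A=np.array(p['pose']);r=A[:3,:3]@np.array([(u-p['cx'])/p['fx'],-(v-p['cy'])/p['fy'],-1]);return (A[:3,3]+(z-A[2,3])/r[2]*r)[:2].round(4)
for n,f,u,v,z in [('hole','top0.npz',290,175,.082),('slot','top1.npz',194,172,.045),('hole','side0.npz',229,181,.082),('slot','side1.npz',196,269,.045)]:
    c=f[:-5]; g=np.load(f)['im'].astype(float).sum(2)[v-5:v+6,u-5:u+6]
    w=np.clip(np.median(g)*.75-g,0,None); vv,uu=np.mgrid[v-5:v+6,u-5:u+6]
    if 'side0' in f or n=='slot' or 1: print(n,f); print(g.astype(int))
    a,b=(w*uu).sum()/w.sum(),(w*vv).sum()/w.sum(); print(a.round(2),b.round(2),ray(c,a,b,z))
```

```text
hole top0.npz
[[507 507 508 511 514 518 523 515 512 514 521]
 [510 513 519 518 523 515 517 516 512 519 518]
 [509 514 511 429 355 352 496 516 514 517 514]
 [520 511 508 356 152 181 467 512 508 502 508]
 [511 514 517 367 134 102 454 506 502 501 507]
 [517 515 517 429 174  62 456 502 514 510 512]
 [512 513 524 497 206  66 409 500 515 524 513]
 [516 511 515 515 230  78 364 500 508 516 500]
 [505 514 505 505 360 451 478 500 499 497 510]
 [506 505 513 508 497 511 506 512 508 513 513]
 [512 516 462 504 459 458 502 517 457 502 518]]
289.56 174.95 [ 0.5346 -0.1368]
slot top1.npz
[[235 207 296 326 326 330 321 316 315 322 318]
 [223 287 321 267 251 288 304 313 318 314 319]
 [270 276 279 218 132 155 185 281 286 300 292]
 [291 292 297 210 119  82 209 280 289 286 279]
 [293 281 295 196  94 101 216 289 286 294 293]
 [282 296 289 169  97 103 233 274 286 300 296]
 [301 287 265 152  99 108 261 296 287 286 294]
 [289 297 280 142  93 143 272 283 281 295 289]
 [296 284 279 264 230 222 282 283 286 291 283]
 [309 303 295 300 280 291 296 299 290 292 297]
 [321 322 319 308 302 310 316 315 307 308 307]]
193.
[... 506 characters left out ...]
306]
 [329 329 333 331 321 344 341 340 320 319 305]]
nan nan [nan nan]
slot side1.npz
[[238 206 214 210 196 209 203 208 206 201 203]
 [222 226 217 196 206 201 208 200 214 199 211]
 [221 221 211 198 199 208 204 203 207 195 201]
 [216 194 188 178 197 196 204 207 207 200 198]
 [205 186 163 157 162 164 169 170 180 176 205]
 [190 160 154 147 162 159 155 163 163 188 193]
 [200 191 183 182 176 169 164 163 165 193 204]
 [206 199 197 195 189 177 193 171 183 197 207]
 [217 205 211 199 204 203 197 198 204 208 208]
 [204 190 204 199 197 202 206 201 196 207 217]
 [195 197 199 216 214 194 200 200 214 210 212]]
194.0 269.0 [0.5267 0.1248]<stdin>:8: RuntimeWarning: invalid value encountered in scalar divide
```

Emit:
step_arm([
  [[0,-30,0],-1],
  [[-1,-75,0],-4],
  [[-2,-120,0],-8],
  [[-3,-165,0],-12],
  [[-4.3,-205,0],-13],
  [[-4.3,-235,0],-13],
  [[-4.3,-252,0],-13],
  [[-4.3,-257.9,5],-13],
  [[-4.3,-257.9,12],-13],
  [[-4.3,-257.9,17],-13],
  [[-4.3,-257.9,17],-13],
])

```text
clock: 6.88
eef_pos: [0.5333, -0.1357, 0.1971]
tool_rot: [-0.13, 0.992, 0.0, -0.001]
ft_force: [-0.2, 0.8, 0.1]
grip_width: 0.0091
grasp_force: 58.6
```

```bash
cat > look.py <<'E'
from h import *
import sys
o=bot.get_obs(); print(o['clock'],o['eef_pos'].round(4),o['tool_rot'].round(4),o['ft_force'].round(2),o['ft_torque'].round(3),o['grip_width'].round(4),o['joint_pos'].round(2))
ims=[]
for c in ['side','top']:
    im,d=bot.camera(c); P=cloud(c,d); np.savez(c+'2.npz',im=im,d=d)
    p=bot.camera_params(c); T=np.linalg.inv(p['pose']); q=T@np.r_[o['eef_pos']-[0,0,.09],1]
    u=int(p['cx']+p['fx']*q[0]/-q[2]); v=int(p['cy']-p['fy']*q[1]/-q[2]); print(c,u,v)
    ims.append(cv2.resize(im[v-40:v+40,u-50:u+50],(400,320),interpolation=cv2.INTER_CUBIC))
cv2.imwrite(sys.argv[1],np.hstack(ims)[:,:,::-1])
E
python3 look.py pics/over.png
```

```text
Traceback (most recent call last):
  File "look.py", line 3, in <module>
    o=bot.get_obs(); print(o['clock'],o['eef_pos'].round(4),o['tool_rot'].round(4),o['ft_force'].round(2),o['ft_torque'].round(3),o['grip_width'].round(4),o['joint_pos'].round(2))
                                                                                                                                  ^^^^^^^^^^^^^^^^^^^^^
AttributeError: 'float' object has no attribute 'round'
```

```bash
sed -i "s/o\['grip_width'\].round(4)/o['grip_width']/" look.py; python3 look.py pics/over.png
```

```text
6.875 [ 0.5333 -0.1357  0.1971] [-1.297e-01  9.915e-01  4.000e-04 -7.000e-04] [-0.2   0.8   0.11] [-0.005  0.011 -0.   ] 0.009105547313440399 [-0.25  0.41 -0.05  1.12  0.   -0.51]
side 229 172
top 289 172
```

View pics/over.png

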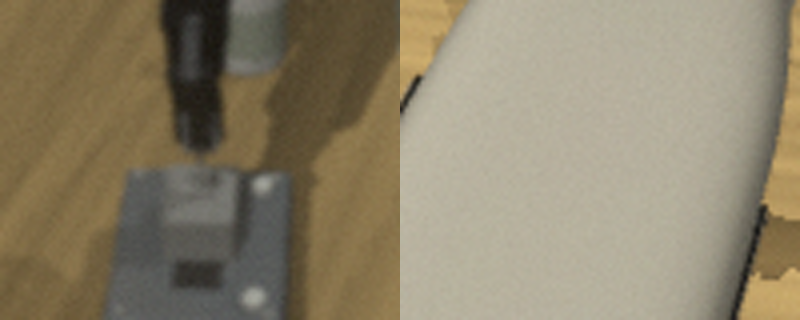

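Side view shows the blade tip at about (200,155) just above the barrel's hole. The arm hides it in the top view. I'll descend gently and watch the force.

Emit:
step_arm([
  [[0,0,2],0],
  [[0,0,4],0],
  [[0,0,6],0],
  [[0,0,8],0],
  [[0,0,9],0],
  [[0,0,10],0],
  [[0,0,10],0],
])

```text
clock: 7.85
eef_pos: [0.5337, -0.1367, 0.1878]
tool_rot: [-0.129, 0.992, 0.0, -0.0]
ft_force: [-0.3, -0.7, -0.6]
grip_width: 0.0091
grasp_force: 58.6
```

Emit:
step_arm([
  [[0,0,1],0],
  [[0,0,2],0],
  [[0,0,2.5],0],
  [[0,0,2.5],0],
])

```text
clock: 8.35
eef_pos: [0.5337, -0.1367, 0.1853]
tool_rot: [-0.129, 0.992, 0.0, -0.0]
ft_force: [-0.3, 0.7, -1.9]
grip_width: 0.0095
grasp_force: 58.6
```

Emit:
step_arm([
  [[0,0,1],0],
  [[0,0,2],0],
  [[0,0,3],0],
  [[0,0,3],0],
])

```text
clock: 8.85
eef_pos: [0.5337, -0.1367, 0.1822]
tool_rot: [-0.129, 0.992, 0.0, -0.0]
ft_force: [0.9, 0.7, -0.4]
grip_width: 0.0092
grasp_force: 58.6
```

Emit:
step_arm([
  [[0,0,2],0],
  [[0,0,4],0],
  [[0,0,6],0],
  [[0,0,8],0],
  [[0,0,8],0],
])

```text
clock: 9.48
eef_pos: [0.5336, -0.1367, 0.1741]
tool_rot: [-0.129, 0.992, 0.0, -0.0]
ft_force: [0.5, 1.3, -1.3]
grip_width: 0.009
grasp_force: 58.7
```

Emit:
step_arm([
  [[0,0,2],0],
  [[0,0,4],0],
  [[0,0,6],0],
  [[0,0,8],0],
  [[0,0,9.5],0],
  [[0,0,10.5],0],
  [[0,0,10.5],0],
])

```text
clock: 10.35
eef_pos: [0.5337, -0.1368, 0.1637]
tool_rot: [-0.129, 0.992, 0.0, -0.0]
ft_force: [0.4, 0.7, -1.8]
grip_width: 0.0094
grasp_force: 58.7
```

Emit:
step_arm([
  [[0,0,0.7],0],
  [[0,0,1.4],0],
  [[0,0,1.4],0],
])

```text
clock: 10.72
eef_pos: [0.5337, -0.1368, 0.1625]
tool_rot: [-0.129, 0.992, 0.0, 0.0]
ft_force: [0.1, 1.2, -0.4]
grip_width: 0.0089
grasp_force: 58.7
```

Emit:
step_arm([
  [[0,0,0.5],0],
  [[0,0,1],0],
  [[0,0,1],0],
])

```text
clock: 11.1
eef_pos: [0.5338, -0.1368, 0.162]
tool_rot: [-0.129, 0.992, -0.0, 0.0]
ft_force: [-2.1, 1.3, 3.5]
grip_width: 0.0091
grasp_force: 59.3
```

Seated at 3.5 N with the tip about 26 mm deep. Now turning clockwise.

Emit:
step_arm([
  [[0,0,0],4],
  [[0,0,0],8],
  [[0,0,0],12],
  [[0,0,0],16],
  [[0,0,0],20],
  [[0,0,0],20],
])

```text
clock: 11.85
eef_pos: [0.5339, -0.1357, 0.162]
tool_rot: [0.044, 0.999, 0.001, 0.0]
ft_force: [-0.8, 5.1, 5.5]
grip_width: 0.0089
grasp_force: 59.5
```

```bash
python3 -c "
from h import *
o=bot.get_obs();print(o['ft_torque'].round(3),o['ft_force'].round(2),o['joint_pos'].round(3))"
```

```text
[1.258 0.304 0.05 ] [-0.78  5.14  5.45] [-0.25   0.44  -0.095  1.035  0.002 -0.161]
```

Emit:
step_arm([
  [[0,0.5,0],4],
  [[0,1,0],8],
  [[0,1,0],12],
  [[0,1,0],16],
  [[0,1,0],20],
  [[0,1,0],25],
  [[0,1,0],25],
])

```text
clock: 12.72
eef_pos: [0.5341, -0.1351, 0.162]
tool_rot: [0.259, 0.966, 0.001, 0.0]
ft_force: [-1.6, 4.6, 5.0]
grip_width: 0.0094
grasp_force: 59.5
```

```bash
python3 -c "
from h import *
o=bot.get_obs();print(o['ft_torque'].round(3),o['ft_force'].round(2),o['joint_pos'].round(3))"
```

```text
[1.033 0.273 0.077] [-1.6   4.59  5.05] [-0.248  0.44  -0.096  1.035  0.002  0.276]
```

Emit:
step_arm([
  [[0,0.4,0],4],
  [[0,0.7,0],8],
  [[0,0.7,0],12],
  [[0,0.7,0],16],
  [[0,0.7,0],20],
  [[0,0.7,0],25],
  [[0,0.7,0],30],
  [[0,0.7,0],30],
])

```text
clock: 13.72
eef_pos: [0.5346, -0.1346, 0.162]
tool_rot: [0.5, 0.866, 0.001, 0.0]
ft_force: [-0.4, 4.6, 6.0]
grip_width: 0.0092
grasp_force: 59.6
```

```bash
python3 -c "
from h import *
o=bot.get_obs();print(o['ft_torque'].round(3),o['ft_force'].round(2),o['joint_pos'].round(3))"
```

```text
[1.104 0.163 0.082] [-0.42  4.64  5.96] [-0.247  0.44  -0.095  1.035  0.002  0.8  ]
```

Emit:
step_arm([
  [[0,0.3,0],2],
  [[0,0.3,0],4],
  [[0,0.3,0],6],
  [[0,0.3,0],8],
  [[0,0.3,0],8],
])

```text
clock: 14.35
eef_pos: [0.5348, -0.1344, 0.162]
tool_rot: [0.559, 0.829, 0.001, 0.0]
ft_force: [-1.7, 4.5, 5.2]
grip_width: 0.0091
grasp_force: 59.6
```

```bash
python3 -c "
from h import *
o=bot.get_obs();print(o['ft_torque'].round(3),o['ft_force'].round(2),o['joint_pos'].round(3))"
```

```text
[1.062 0.231 0.089] [-1.74  4.5   5.22] [-2.470e-01  4.400e-01 -9.400e-02  1.035e+00  1.000e-03  9.400e-01]
```

Emit:
step_arm([
  [[0,0,0],1],
  [[0,0,0],2],
  [[0,0,0],3],
  [[0,0,0],3],
])

```text
clock: 14.85
eef_pos: [0.5348, -0.1344, 0.162]
tool_rot: [0.581, 0.814, 0.001, 0.0]
ft_force: [-1.4, 4.3, 4.1]
grip_width: 0.0088
grasp_force: 59.6
```

```bash
python3 -c "
from h import *
o=bot.get_obs();print(o['ft_torque'].round(3),o['ft_force'].round(2),o['joint_pos'].round(3))"
```

```text
[1.104 0.219 0.11 ] [-1.43  4.27  4.11] [-0.247  0.44  -0.094  1.035  0.002  0.992]
```

Emit:
step_arm([
  [[0,0,0],1],
  [[0,0,0],2],
  [[0,0,0],2],
])

```text
clock: 15.22
eef_pos: [0.5348, -0.1344, 0.162]
tool_rot: [0.595, 0.804, 0.001, 0.0]
ft_force: [-0.9, 3.8, 4.7]
grip_width: 0.0094
grasp_force: 59.6
```

```bash
python3 -c "
from h import *
o=bot.get_obs();print(o['ft_torque'].round(3),o['ft_force'].round(2),o['joint_pos'].round(3))"
```

```text
[1.09  0.161 0.167] [-0.92  3.75  4.66] [-0.247  0.441 -0.094  1.035  0.002  1.027]
```

The torque jumped to 0.167 N m at 88°, so the switch is at its stop. Turning back home.

Emit:
step_arm([
  [[0,0,0],-5],
  [[0,0,0],-10],
  [[0,-0.3,0],-15],
  [[-0.2,-0.4,0],-20],
  [[-0.3,-0.6,0],-26],
  [[-0.4,-0.7,0],-32],
  [[-0.5,-0.8,0],-38],
  [[-0.6,-0.8,0],-44],
  [[-0.6,-0.8,0],-44],
])

```text
clock: 16.35
eef_pos: [0.5341, -0.1351, 0.162]
tool_rot: [0.25, 0.968, 0.001, 0.0]
ft_force: [-1.1, 4.7, 4.7]
grip_width: 0.0093
grasp_force: 59.6
```

```bash
python3 -c "
from h import *
o=bot.get_obs();print(o['ft_torque'].round(3),o['ft_force'].round(2),o['joint_pos'].round(3),o['tool_rot'])"
```

```text
[1.152 0.216 0.074] [-1.08  4.7   4.73] [-0.249  0.44  -0.096  1.035  0.002  0.257] [2.49985236e-01 9.68249205e-01 8.87032629e-04 2.67560843e-04]
```

Emit:
step_arm([
  [[0,0,0],-5],
  [[0,0,0],-10],
  [[0,-0.2,0],-15],
  [[-0.1,-0.4,0],-20],
  [[-0.2,-0.6,0],-26],
  [[-0.3,-0.7,0],-32],
  [[-0.4,-0.9,0],-38],
  [[-0.4,-0.9,0],-44],
  [[-0.4,-0.9,0],-44],
  [[-0.4,-0.9,0],-44],
])

```text
clock: 17.6
eef_pos: [0.5339, -0.1369, 0.162]
tool_rot: [-0.13, 0.991, -0.0, 0.0]
ft_force: [-1.9, 2.4, 6.0]
grip_width: 0.009
grasp_force: 59.6
```

```bash
python3 -c "
from h import *
o=bot.get_obs();print(o['ft_torque'].round(3),o['ft_force'].round(2),o['joint_pos'].round(3),o['tool_rot'])"
```

```text
[0.657 0.39  0.013] [-1.91  2.4   5.96] [-0.251  0.44  -0.095  1.035 -0.    -0.512] [-1.30285078e-01  9.91476522e-01 -1.73474612e-04  2.72743825e-04]
```

Back home, torque about 0. Drawing the key out.

Emit:
step_arm([
  [[0,0,-1],0],
  [[0,0,-2],0],
  [[0,0,-4],0],
  [[0,0,-6],0],
  [[0,0,-8],0],
  [[0,0,-8],0],
])

```text
clock: 18.35
eef_pos: [0.5337, -0.1368, 0.1697]
tool_rot: [-0.129, 0.992, -0.0, -0.0]
ft_force: [-0.8, 1.7, -0.5]
grip_width: 0.009
grasp_force: 58.6
```

Emit:
step_arm([
  [[0,0,-3],0],
  [[0,0,-6],0],
  [[0,0,-9],0],
  [[0,0,-13],0],
  [[0,0,-18],0],
  [[0,0,-25],0],
  [[0,0,-35],0],
  [[0,0,-46],0],
  [[0,0,-46],0],
  [[0,0,-46],0],
])

```text
clock: 19.6
eef_pos: [0.5337, -0.1368, 0.2155]
tool_rot: [-0.129, 0.992, -0.0, 0.0]
ft_force: [0.2, -0.9, -1.3]
grip_width: 0.009
grasp_force: 58.6
```

```bash
python3 look.py pics/out.png
python3 - <<'E'
from h import *
o=bot.get_obs();e=o['eef_pos']
z=np.load('side2.npz');d=z['d'];P=cloud('side',d)
for dz in range(-110,-70,5):
    k=(d>0)&(abs(P[...,0]-e[0])<.02)&(abs(P[...,1]-e[1])<.02)&(abs(P[...,2]-e[2]-dz/1000)<.0025)
    if k.sum(): print(dz,k.sum(),((P[k].mean(0)-e)*1000).round(1))
E
```

```text
19.6 [ 0.5337 -0.1368  0.2155] [-1.290e-01  9.916e-01 -1.000e-04  0.000e+00] [ 0.15 -0.91 -1.28] [ 0.002  0.031 -0.041] 0.009043592466399191 [-0.25  0.39 -0.02  1.16 -0.   -0.51]
side 229 165
top 291 170
-110 1 [   6.7   -1.6 -107.8]
-105 6 [   0.3    1.5 -103.5]
-100 8 [   1.9    1.4 -100.2]
-95 15 [  1.7   0.6 -95.1]
-90 2 [  1.4   0.8 -89.3]
-85 4 [  1.2   0.9 -84.6]
-80 3 [ -3.2   2.  -78.3]
-75 6 [ -0.7   4.6 -75.9]
```

View pics/out.png

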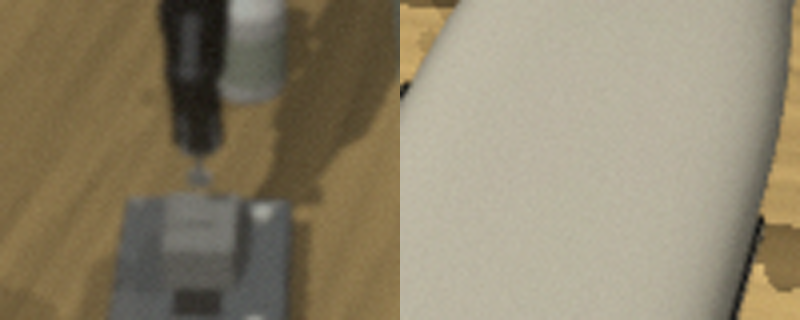

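The key hangs straight above the clear switch (bit at side-crop (200,175)). Returning to the holder.

Emit:
step_arm([
  [[-6,30,0],1],
  [[-16,75,0],4],
  [[-25,120,0],8],
  [[-35,165,0],12],
  [[-43,205,0],13],
  [[-50,235,0],13],
  [[-53,248,10],13],
  [[-53.6,252.3,25],13],
  [[-53.6,252.3,40],13],
  [[-53.6,252.3,52],13],
  [[-53.6,252.3,57],13],
  [[-53.6,252.3,57],13],
])

```text
clock: 21.2
eef_pos: [0.5209, 0.1203, 0.1581]
tool_rot: [-0.015, 1.0, -0.0, -0.0]
ft_force: [0.8, 0.1, -0.4]
grip_width: 0.0092
grasp_force: 58.7
```

Emit:
step_arm([
  [[0,0,2],0],
  [[0,0,4],0],
  [[0,0,6],0],
  [[0,0,8],0],
  [[0,0,10],0],
  [[0,0,10],0],
])

```text
clock: 21.95
eef_pos: [0.5208, 0.1208, 0.1483]
tool_rot: [-0.016, 1.0, -0.0, -0.0]
ft_force: [0.2, -0.8, -1.3]
grip_width: 0.0095
grasp_force: 58.7
```

Emit:
step_arm([
  [[0,0,2],0],
  [[0,0,4],0],
  [[0,0,6],0],
  [[0,0,6],0],
])

```text
clock: 22.45
eef_pos: [0.5208, 0.1208, 0.1423]
tool_rot: [-0.016, 1.0, -0.0, -0.0]
ft_force: [0.2, 0.2, -0.9]
grip_width: 0.009
grasp_force: 58.7
```

In the slot. Going on down.

Emit:
step_arm([
  [[0,0,3],0],
  [[0,0,6],0],
  [[0,0,9],0],
  [[0,0,12],0],
  [[0,0,14.5],0],
  [[0,0,16],0],
  [[0,0,16.8],0],
  [[0,0,16.8],0],
])

```text
clock: 23.45
eef_pos: [0.521, 0.1208, 0.1257]
tool_rot: [-0.016, 1.0, 0.0, -0.0]
ft_force: [0.0, 1.1, -1.0]
grip_width: 0.0096
grasp_force: 58.7
```

Emit:
step_arm([
  [[0,0,0.5],0],
  [[0,0,1],0],
  [[0,0,1],0],
])

```text
clock: 23.82
eef_pos: [0.5211, 0.1208, 0.125]
tool_rot: [-0.016, 1.0, 0.0, 0.0]
ft_force: [-0.6, -0.3, 2.1]
grip_width: 0.0095
grasp_force: 59.1
```

Emit:
step_arm([
  [[0,0,0],0],
  [[0,0,0],0],
  [[0,0,0],0],
  [[0,0,0],0],
  [[0,0,0],0],
  [[0,0,0],0],
], claw=-0.3)

```text
clock: 24.58
eef_pos: [0.521, 0.1208, 0.1247]
tool_rot: [-0.016, 1.0, -0.0, -0.0]
ft_force: [-0.2, 0.7, -0.4]
grip_width: 0.0555
grasp_force: 0.0
```

Emit:
step_arm([
  [[0,0,-10],0],
  [[0,0,-30],0],
  [[0,0,-60],0],
  [[0,0,-100],0],
  [[0,0,-130],0],
  [[0,-60,-130],0],
  [[0,-120,-130],0],
  [[0,-120,-130],0],
  [[0,-120,-130],0],
])

```text
clock: 25.7
eef_pos: [0.5249, 0.0008, 0.2552]
tool_rot: [-0.016, 1.0, 0.0, 0.0]
ft_force: [1.2, 0.6, -0.7]
grip_width: 0.0558
grasp_force: 0.0
```

Run:
```python
from fit import *
ims=[]
for c,(u,v) in {'top':(215,175),'side':(205,240)}.items():
    im,d=bot.camera(c); rect(c,im,d,.050,.095,.52,.12,.04,'key'); P=cloud(c,d)
    k=(d>0)&(abs(P[...,0]-.52)<.03)&(abs(P[...,1]-.12)<.03); print(np.percentile(P[k][:,2],[50,99.5]))
    ims.append(cv2.resize(im[v-50:v+50,u-50:u+50],(400,400),interpolation=cv2.INTER_CUBIC))
cv2.imwrite('pics/end.png',np.hstack(ims)[:,:,::-1])
```

```text
Traceback (most recent call last):
  File "fit.py", line 4, in rect
    n,l,s,_=cv2.connectedComponentsWithStats(m.astype(np.uint8)); k=1+np.argmax(s[1:,4]); m=l==k
                                                                      ~~~~~~~~~^^^^^^^^^
ValueError: attempt to get argmax of an empty sequence
```

Top view is probably blocked by the arm, so I'll use the side camera only.

Run:
```python
from fit import *
im,d=bot.camera('side'); cv2.imwrite('pics/end.png',cv2.resize(im[190:310,135:295],(800,600),interpolation=cv2.INTER_CUBIC)[:,:,::-1])
rect('side',im,d,.058,.095,.52,.12,.04,'key'); P=cloud('side',d)
k=(d>0)&(abs(P[...,0]-.52)<.03)&(abs(P[...,1]-.12)<.03); print(np.percentile(P[k][:,2],[50,99.5]))
```

```text
side key [522.7 122.1] [12.2 31.8] 87.8 z 76.9 157
[0.04566465 0.08611342]
```

View pics/end.png

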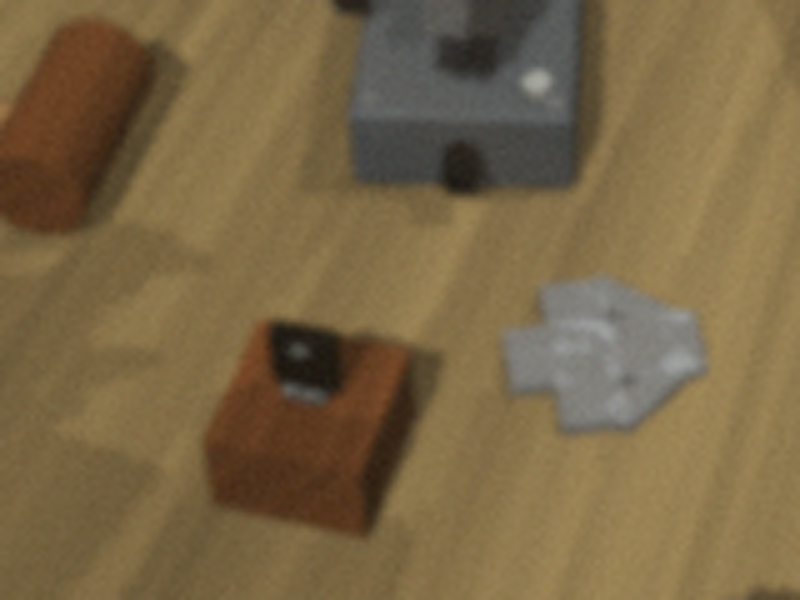

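The key stands upright in the holder at (305,360), its shoulder on the block and its top at the same height as at the start. Handing in.

```bash
python3 -c "
from workcell import bot
print(bot.job_done())"
```

```text
the job is handed in; nothing more can be done
None
```

The job is handed in: the key went fully into the switch, was turned to its stop and back home, and now stands released in the holder with the robot clear; the hand-in call returned no verdict.

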